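# Draw the core rod of a sinker mould and hold it

### The job

Throw the toggle clamp's handle fully back to open the clamp, then draw the core rod straight up out of the mould until the copper ring on its shank stands just clear of the mould's top, about 35 mm, without wrenching it in its bore or pulling it right out. Finish while still holding the rod steady there in the gripper, so that I can brush the bare shank clean; leave the other things on the bench where they lie.

Things in the scene. Friction and masses are not known exactly. Their poses are not given: they have to be found in the camera images.
- clamp: Black toggle clamp on a dark steel pedestal (56 mm wide, x = 64 to 142 mm, clamp cheeks up to 108 mm high), bolted with the mould to one 220 x 100 x 8 mm base plate fixed to the bench; place and yaw vary. Origin on the bench straight under the core rod's axis; x points level from the rod to the clamp (the handle is thrown back along +x), y along the clamp's hinges, z up.
- bar_hinge (a point): Hinge of the clamp's U-bar, 78 mm from the rod along the clamp's x, 107 mm above the bench. Closed, the U-bar (two level flats 26 mm apart, 34 mm over all, underside 100 mm above the bench, reaching 20 mm past the rod) straddles the rod's grip; its shoes press on the rod's flange, so the rod cannot rise. Fully open it stands upright over this hinge, its end about 207 mm above the bench.
- clamp_handle (a joint): Angle of the clamp's handle in rad: 0 closed (handle upright), 1.57 fully open at its stop (handle level, pointing away from the rod). It takes about 0.25 to 0.5 N m to move and stays where it is left; it swings the U-bar up with it.
- handle_hinge (a point): Middle of the handle's hinge, fixed on the clamp, 124 mm from the rod's axis along the clamp's x and 102 mm above the bench; the hinge axis is the clamp's y, and the handle swings from up (z) to back (+x).
- handle_grip (a point): Point in the handle's black rubber grip, 90 mm from the hinge along the handle; moves with it. The grip is 20 mm wide along the hinge axis, 22 mm thick and 66 mm long (52 to 118 mm from the hinge); below it the handle is a flat bar 6 mm wide. Free space beside it on both sides and, when open, some 90 mm below it.
- mould: Split iron mould, a dark block 100 x 78 x 80 mm in two halves parted level half way up, fixed on the base plate, top 88 mm above the bench. Origin at the middle of its underside, 8 mm above the bench, on the rod's axis; axes like the clamp's.
- bore_mouth (a point): Centre of the bore's mouth in the top face of the mould, 88 mm above the bench. The bore is upright, 15 mm wide and 75 mm deep.
- core_rod: Loose core rod, about 0.25 kg. Origin on its axis at its flange's underside, z up: seated, it coincides with bore_mouth; its height above that is how far the rod is drawn. Flange 44 mm across, 6 thick; above it a round wooden grip, 18 mm across, up to 70 mm above the origin; below, a steel shank 14 mm across, 70 long, with a copper ring 27 to 31 mm below the flange. Falls back if let go.
- ingot_mould: Open steel ingot mould, 230 x 105 x 34 mm with a wire handle, loose; to be left alone. Origin under its middle.
- ladle: Dark steel ladle with a cork handle, 243 mm from the bowl to the end, 66 mm wide, 33 mm high, loose; to be left alone. Origin under the bowl, handle along its +x.
- sinker0: Doughnut sinker, 46 mm across, 14 mm thick with a 15 mm hole, loose; to be left alone. Origin under its middle.
- sinker1: Doughnut sinker, like sinker0.
- sinker2: Doughnut sinker, like sinker0.
- tin_lid: Dented tin lid lying open side up, 94 mm across, 13 mm high, loose; to be left alone. Origin under its middle.
- brush: Wire brush with a wooden back, 210 x 26 mm, lying bristles up, 27 mm high, loose; to be left alone. Origin under its middle, bristles towards its +x.
Not all that is in view belongs to the job. What is shaped like the core_rod but purple or yellow is not meant.

How it is judged:
On the way, in this order (a step that is already met when the one before it is completed fails the run):
1. the clamp is fully open while the rod is still down in the mould (value of joint clamp_handle above 1.4 rad and z of core_rod in the frame of bore_mouth below 0.005 m), for 0.2 s.
2. the rod is being drawn up by the gripper, in line with its bore (z of core_rod in the frame of bore_mouth above 0.012 m and contact force between the fingers and core_rod above 1 N and angle between the z axis of core_rod and the z axis of mould, either way round below 0.06 rad), for 0.1 s.
At the end, for the whole second after the job is handed in: Clamp handle past 1.4 of 1.57 rad; rod held still (under 10 mm/s) in the fingers, flange 30 to 44 mm above the mould, within 3 mm of the bore's axis and 0.06 rad of its direction, clear of the clamp, under 20 N between rod and mould (z of core_rod in the frame of bore_mouth between 0.03 and 0.044 m and horizontal distance between core_rod and bore_mouth below 0.003 m and angle between the z axis of core_rod and the z axis of mould, either way round below 0.06 rad and linear speed of core_rod below 0.01 m/s and contact force between the fingers and core_rod above 1 N and contact force between core_rod and mould below 20 N and contact force between core_rod and clamp below 0.5 N and value of joint clamp_handle above 1.4 rad); the arm keeps its last pose, push and grip.
It fails at once if the rod is wrenched in its bore (pressed on the mould with over 40 N) (contact force between core_rod and mould above 40 N).
It fails at once if the rod is pulled out of the bore or nearly so (over 60 mm) (z of core_rod in the frame of bore_mouth above 0.06 m).
It fails at once if a bystander is shifted by more than 20 mm (distance of any of ingot_mould, ladle, sinker0, sinker1, sinker2, tin_lid, brush from where it was at the start of the episode above 0.02 m).
It also fails if it takes over 59 s, if anything falls off the work surface, if the arm or the gripper's body presses on something with over 40 N, if the wrist force passes 120 N, or if a joint passes its speed limit or range.

### The arm

A 6-joint arm with a two-finger parallel gripper is mounted at the origin on the work surface. World frame = base frame: x ahead of the robot, y to its left, z up, the work surface at z = 0. Lengths are in m, angles in rad, forces in N, time in s.
With the tool pointing down it reaches from about 0.4 to 0.825 m from the base axis. Payload 7 kg.
Tool frame: the origin (TCP) lies at the very end of the fingers, on their centre line; the grasp point (between the pads) lies 19 mm behind it (bot.tcp_to_grasp is the distance from the TCP to the grasp point, in m); z points along the fingers, x is the direction in which the jaws open and shut, and the axes are right-handed (so a half turn about z gives the same grasp; the last joint's range is limited). The gripper opens to 88 mm and grips with 3 to 60 N. Pads are 19 mm wide; open, the fingers measure 130 mm over their backs; the gripper's body (78 mm by 193 mm) begins 47 mm behind the grasp point.
Start: joints at [-1.002, 0.359, 0.012, 0, -1.224, -0.288], TCP at [0.187, -0.649, 0.198] pointing down, gripper open.
Joint ranges: [-3.07, 3.07], [-1.43, 2.12], [-1.02, 1.25], [-3.03, 1.67], [-3.05, -0], [-3.03, 3.03]. Speed limits (rad/s): [2.39, 2.39, 3.01, 3.14, 3.14, 3.14].

### API

Orientations are given as a unit quaternion [w, x, y, z].
In Python, from workcell import bot gives the robot as it stands.
- The arm moves only by the tool move_arm, never from a script. Its arguments are lists of equal length, an entry for each row: "offset": the shift along the world's x, y, z in m, a list of three; "twist": the turn about the world's z in rad. In form: {"offset": [[tx, ty, tz], ...], "twist": [twist, ...]}. A call has 1 to 20 rows; each row shifts and turns the pose as measured when the row begins; what a row does not reach is not made up. A row lasts 1/8 s, in which the tool goes at most 62.5 mm and 10.7 degrees, less where a joint would pass 70% of its speed; a pose out of reach is approached as far as the arm can. A call with a gripper value outside its range is refused whole. "jaw" is the opening, from 0 (shut) to 1 (fully open), set as the call begins (left out, the last holds). The fingers move at their own pace and stop on an object; "grip_force" is the grip in N (left out, the last holds). Time passes only in rows, so rows that do not move let the fingers close. It gives the time, the measured TCP pose, the force and the opening at its end, in the units of the state.
- bot.get_state(): the state, without advancing time (a new reading comes with each control period).
- bot.snapshot(name): name is "scene" or "top" or "wrist"; returns the picture (400x640x3 uint8, blue, green, red); there is no depth.
- bot.get_calibration(name): a dict with "vertical_fov" (degrees; the focal length in pixels is half the picture's height over the tangent of half this angle, whatever the lens; pixels are square), "cx", "cy" (the principal point, pixels), "R" (3x3) and "t" (3): a world point X has camera coordinates R X + t; the wrist camera has in their place "mount" (4x4, takes a point from camera to tool coordinates, whose origin is the TCP and whose axes are the tool frame's). Camera axes: x right, y down, z forward; pixel columns grow to the right and rows downward; lengths in m; the calibration is good to about 2 mm. The wrist camera is an equidistant fisheye: a pixel r from the principal point sees the ray r / f radians off the axis. A picture is of the moment at which its call begins: read the wrist's pose just before it. get_calibration takes no time and is no camera call.
- bot.finish_job(): hands the job in, once; it reports no verdict.
The state is a dict: "clock": time; "qpos": joint angles; "joint_vel": joint speeds; "effort": joint torques, N m; "position": TCP position; "eef_rot": TCP orientation; "wrist_force": force on the tool from outside, world axes, zero at the start; "torque": the same for the moment, N m; "gripper_width": finger opening in m.
Only numpy, scipy, OpenCV 4.12 (cv2) and the standard library are available. Lean on these libraries where they do the work, as an engineer would, in place of code of your own. Each camera call takes 0.05 s, during which the arm holds its last target.

## Working session

There is one attempt and no reset: what is moved stays moved. The work goes in short steps, Python scripts to look and compute and a tool call to move; the robot and the scene stay as the last step left them, time stands still between calls to the robot, and variables do not carry over. Pictures are saved under pics/ and viewed, and the job is handed in when it is done.

Besides the shell and the picture viewer there is one more tool, called after "Call:" as name(argument=value, ...), one argument or row to a line, values as JSON. move_arm: Moves the arm, as the interface text tells. Its arguments: {"type":"object","properties":{"offset":{"type":"array"},"twist":{"type":"array"},"jaw":{"type":"number"},"grip_force":{"type":"number"}},"required":["offset","twist"]}

```bash
mkdir -p pics; ls; python3 - <<'E'
from workcell import bot
import cv2, json
print(bot.get_state()); print(bot.tcp_to_grasp)
for n in ("scene","top","wrist"):
    cv2.imwrite(f"pics/{n}0.png",bot.snapshot(n)); print(n,bot.get_calibration(n))
E
```

```text
pics
{'clock': 0.0, 'qpos': array([-1.00189672e+00,  3.59380021e-01,  1.10817829e-02, -3.71905901e-04,
       -1.22406562e+00, -2.88104807e-01]), 'joint_vel': array([ 1.52850165e-03, -4.22227594e-04,  6.18454036e-04,  3.67054717e-05,
        2.17239442e-04, -1.70371262e-03]), 'effort': array([ 1.62617314e-03, -5.82720315e+01,  2.93067920e+01,  6.99747339e+00,
        6.91502384e-03, -1.48123891e-04]), 'position': array([ 0.18689954, -0.64807142,  0.1969332 ]), 'eef_rot': array([-6.73294182e-04,  6.01249459e-01,  7.99060976e-01,  4.37641814e-04]), 'wrist_force': array([ 0.76435494,  0.53964449, -0.14843533]), 'torque': array([-0.01755232,  0.00597629, -0.0238633 ]), 'gripper_width': 0.0875924548919836}
0.0188
scene {'vertical_fov': 46.04544823357017, 'cx': 309.8931673437231, 'cy': 196.47884845878676, 'R': array([[-0.76366829,  0.64551096, -0.01124044],
       [ 0.47693281,  0.55232707, -0.68371771],
       [-0.43513888, -0.52749446, -0.72966002]]), 't': array([ 0.44056016, -0.2189607 ,  1.57800951])}
top {'vertical_fov': 51.86521333830545, 'cx': 316.7932662991359, 'cy': 200.3556875191233, 'R': array([[ 0.01641003, -0.99986374, -0.00179173],
       [-0.98028517, -0.01573575, -0.19696034],
       [ 0.19690531,  0.00498853, -0.98040982]]), 't': array([-0.00721394,  0.61229836,  1.22443266])}
wrist {'vertical_fov': 65.70646984690485, 'cx': 324.0508428602645, 'cy': 193.73270698074526, 'mount': array([[ 9.99997787e-01,  3.09662533e-05, -2.10373258e-03,
         1.01805354e-03],
       [ 5.35912538e-04,  9.63162220e-01,  2.68920529e-01,
        -7.26949253e-02],
       [ 2.03456320e-03, -2.68921061e-01,  9.63160072e-01,
        -1.87102530e-01],
       [ 0.00000000e+00,  0.00000000e+00,  0.00000000e+00,
         1.00000000e+00]])}
```

View pics/scene0.png

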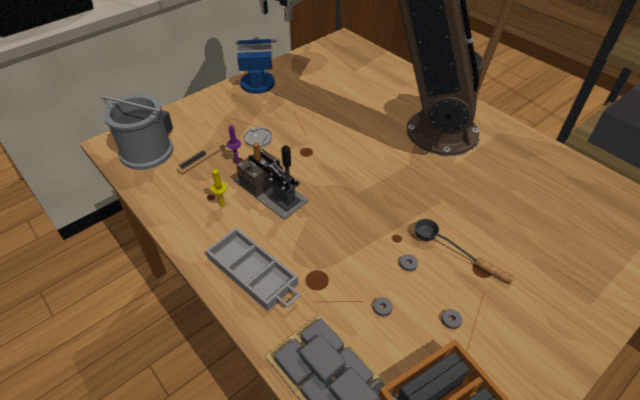

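View pics/top0.png

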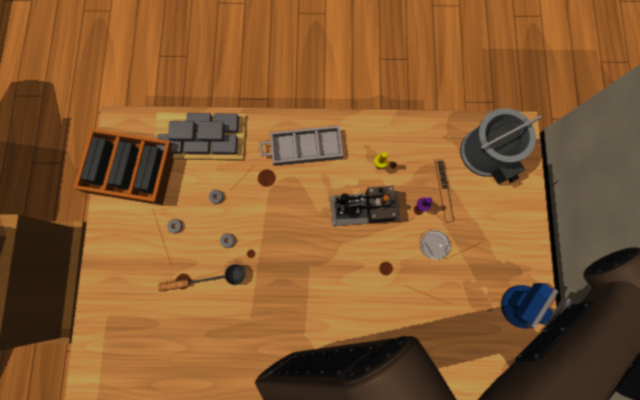

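The mould and clamp are at about (367,206) in the top view. The mould and the wood-gripped rod are on its right, and the handle is on its left, towards +y. I can see three rods. The brown wooden one, at top (383,200) and scene (257,150), stands in the mould. The purple one at top (424,204) and the yellow one at top (382,160) are decoys. I'll confirm this in enlarged crops.

```bash
python3 - <<'E'
import cv2, numpy as np
t=cv2.imread("pics/top0.png"); s=cv2.imread("pics/scene0.png")
a=cv2.resize(t[170:240,310:450],None,fx=5.5,fy=5.5,interpolation=cv2.INTER_CUBIC)
cv2.imwrite("pics/topc0.png",a)
b=cv2.resize(s[115:220,200:330],None,fx=5.5,fy=5.5,interpolation=cv2.INTER_CUBIC)
cv2.imwrite("pics/scenec0.png",b); print(a.shape,b.shape)
E
```

```text
(385, 770, 3) (578, 715, 3)
```

View pics/topc0.png

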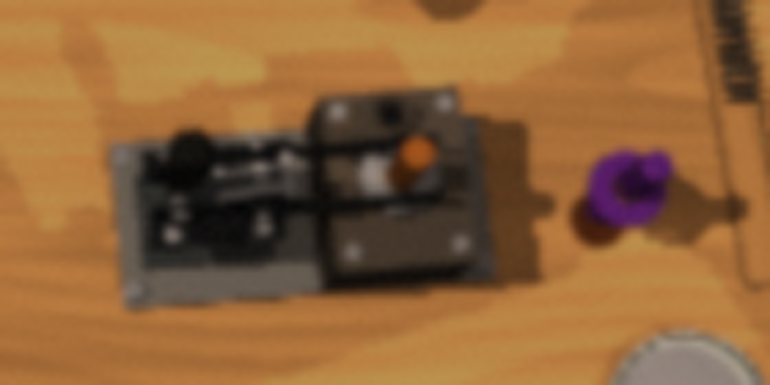

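View pics/scenec0.png

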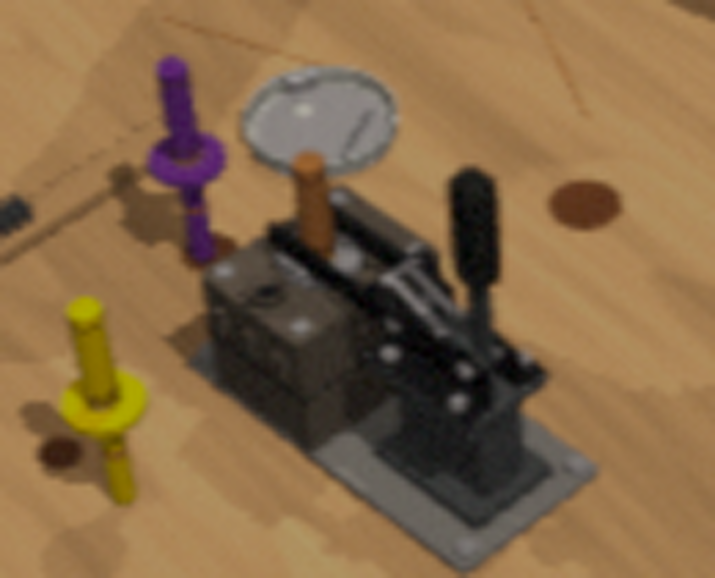

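```bash
cat > h.py <<'E'
import numpy as np, cv2
from workcell import bot
from scipy.optimize import least_squares
from scipy.spatial.transform import Rotation as Rn
def proj(n,X):
    c=bot.get_calibration(n); X=np.atleast_2d(X); f=200/np.tan(np.radians(c["vertical_fov"]/2))
    p=X@c["R"].T+c["t"]; return np.c_[c["cx"]+f*p[:,0]/p[:,2], c["cy"]+f*p[:,1]/p[:,2]]
def pose(s=None):
    s=s or bot.get_state(); T=np.eye(4); q=s["eef_rot"]; T[:3,:3]=Rn.from_quat([q[1],q[2],q[3],q[0]]).as_matrix(); T[:3,3]=s["position"]; return T
def projw(X,T):
    c=bot.get_calibration("wrist"); f=200/np.tan(np.radians(c["vertical_fov"]/2))
    M=np.linalg.inv(T@c["mount"]); p=np.atleast_2d(X)@M[:3,:3].T+M[:3,3]
    r=np.hypot(p[:,0],p[:,1]); th=np.arctan2(r,p[:,2]); k=f*th/np.maximum(r,1e-9)
    return np.c_[c["cx"]+k*p[:,0], c["cy"]+k*p[:,1]]
def W(p,L):
    L=np.atleast_2d(L)/1000.; c,s=np.cos(p[2]),np.sin(p[2])
    return np.c_[p[0]+c*L[:,0]-s*L[:,1],p[1]+s*L[:,0]+c*L[:,1],L[:,2]]
E
python3 - <<'E'
from h import *
cr=lambda u,o:(np.array(u)+.5)/5.5-.5+np.array(o)
obs=[("top",cr((418,152),(310,170)),(0,0,158)),("top",cr((190,152),(310,170)),(124,0,220)),
("scene",cr((310,160),(200,115)),(0,0,158)),("scene",cr((472,180),(200,115)),(124,0,218))]
def res(p): return np.concatenate([proj(n,W(p,L))[0]-u for n,u,L in obs])
r=least_squares(res,[0.64,-0.13,1.6]); print(r.x,r.fun.round(1))
p=r.x
for n,cor in (("top",[(125,305),(112,145),(495,280)]),("scene",[(597,468),(462,570)])):
    o=(310,170) if n=="top" else (200,115)
    print(n,[cr(c,o).round(1) for c in cor]); print(proj(n,W(p,[(160,50,8),(160,-50,8),(-60,50,8),(-60,-50,8)])).round(1))
E
```

```text
[ 0.605053   -0.19616419  1.67677734] [-0.   0.1  0.1 -0.6 -0.2 -0.2  0.6 -0.2]
top [array([332.3, 225. ]), array([330., 196.]), array([399.6, 220.5])]
[[330.5 226.4]
 [327.5 196. ]
 [398.4 220.3]
 [394.5 190.1]]
scene [array([308.1, 199.7]), array([283.6, 218.2])]
[[310.6 199.6]
 [285.8 218.8]
 [259.5 164.1]
 [234.8 180.7]]
```

The crops confirm the brown wooden grip inside the closed U-bar at scene (256,144) and top (386,198) is the core rod. The purple and yellow ones stand on the bench as decoys. The pose fit puts the rod at (0.605,-0.196) and clamp x at 96°. I'll rise and move over the clamp with the jaws along clamp y.

Call:
move_arm(
  offset=[
    [0, 0, 0.05],
    [0, 0, 0.06],
    [0, 0, 0.06],
    [0.03, 0.04, 0.01],
    [0.03, 0.04, 0.01],
    [0.03, 0.04, 0.01],
    [0.03, 0.04, 0],
    [0.03, 0.04, 0],
    [0.03, 0.04, 0],
    [0.03, 0.04, 0],
    [0.03, 0.04, 0],
    [0.03, 0.04, 0],
    [0.03, 0.04, 0],
    [0.03, 0.04, 0],
    [0.03, 0.04, 0],
    [0.03, 0.04, 0],
  ],
  twist=[0, 0, 0, 0.14, 0.14, 0.14, 0.14, 0.14, 0.14, 0.14, 0.14, 0.14, 0.14, 0, 0, 0],
  jaw=1,
)

```text
clock: 2.15
position: [0.5826, -0.1094, 0.3979]
eef_rot: [-0.004, -0.076, 0.997, -0.001]
wrist_force: [0.5, -0.6, -0.1]
gripper_width: 0.0878
```

```bash
python3 - <<'E'
from h import *
T=pose(); np.save("T1.npy",T); print(T.round(3), bot.get_state()["qpos"].round(2))
cv2.imwrite("pics/w1.png",bot.snapshot("wrist")); cv2.imwrite("pics/s1.png",bot.snapshot("scene"))
p=[0.605053,-0.19616419,1.67677734]
print(projw(W(p,[(0,0,158),(124,0,220),(160,50,8),(160,-50,8),(-60,50,8),(-60,-50,8)]),T).round(0))
E
```

```text
[[-0.988 -0.152 -0.009  0.583]
 [-0.152  0.988 -0.002 -0.109]
 [ 0.009 -0.001 -1.     0.398]
 [ 0.     0.     0.     1.   ]] [ 0.14  0.17  0.2   0.   -1.61  0.01]
[[315.  97.]
 [310. 198.]
 [339. 186.]
 [288. 184.]
 [346.  70.]
 [291.  68.]]
```

View pics/w1.png

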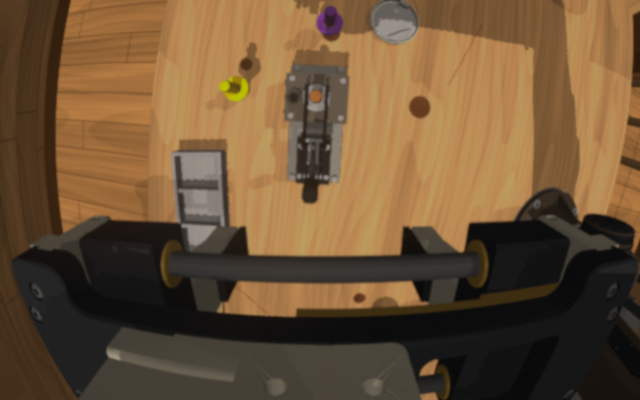

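View pics/s1.png

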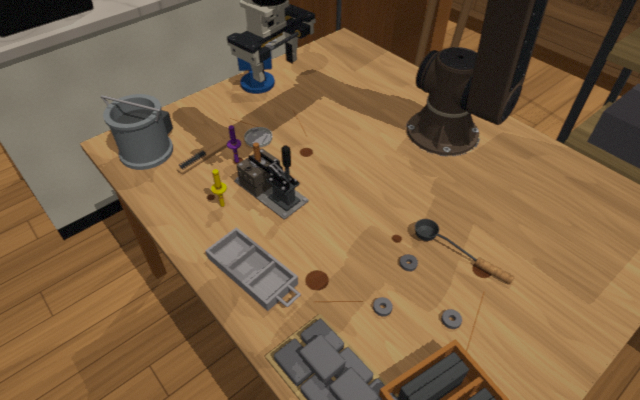

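```bash
python3 - <<'E'
from h import *
print(proj("scene",[[0.583,-0.109,0.398],[0.187,-.648,.198],[0.583,-0.109,0.46]]))
T=np.load("T1.npy"); print(T[:3,3], bot.get_state()["position"])
im=cv2.imread("pics/w1.png"); c=im[50:215,260:370]; cv2.imwrite("pics/w1c.png",cv2.resize(c,None,fx=3.6,fy=3.6,interpolation=cv2.INTER_CUBIC))
E
```

```text
[[275.61345659  78.65289557]
 [275.78516477  23.370034  ]
 [273.81760581  54.4873194 ]]
[ 0.58256434 -0.10943473  0.39794119] [ 0.58390376 -0.10732718  0.39597753]
```

View pics/w1c.png

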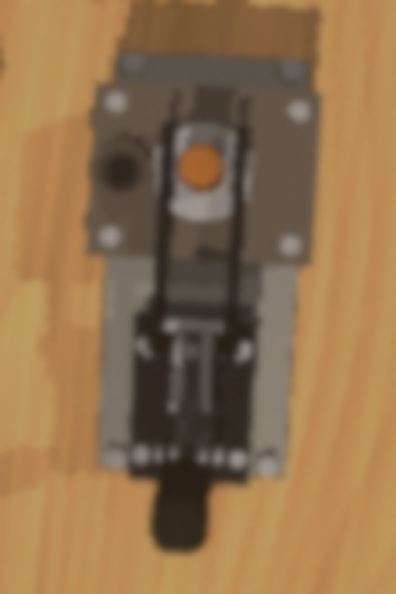

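The wrist view shows the rod's top at about (315,96) and the handle tip at (310,196), both matching the fit. The gripper body is widest along the jaws, so jaws along clamp y keeps its thin side towards the U-bar. I'll refine with a joint fit.

```bash
python3 - <<'E'
from h import *
T=np.load("T1.npy")
cr=lambda u,o,k=5.5:(np.array(u)+.5)/k-.5+np.array(o)
tp=(310,170);sc=(200,115);wr=(260,50)
obs=[("top",cr((418,152),tp),(0,0,158)),("top",cr((190,152),tp),(124,0,220)),
("scene",cr((310,160),sc),(0,0,158)),("scene",cr((472,180),sc),(124,0,218)),
("wrist",cr((201,166),wr,3.6),(0,0,158)),("wrist",cr((181,524),wr,3.6),(124,0,220)),
("wrist",cr((283,477),wr,3.6),(1,50,8)),("wrist",cr((103,467),wr,3.6),(1,-50,8)),
("top",cr((125,305),tp),(1,50,8)),("top",cr((112,145),tp),(1,-50,8)),
("scene",cr((597,468),sc),(1,50,8)),("scene",cr((462,570),sc),(1,-50,8)),]
def res(p):
    o=[]
    for n,u,L in obs:
        L=(p[3],L[1],L[2]) if L[0]==1 else L
        X=W(p,L); o.append((projw(X,T) if n=="wrist" else proj(n,X))[0]-u)
    return np.concatenate(o)
r=least_squares(res,[0.605,-0.196,1.67,155],x_scale=[.01,.01,.01,1],loss="soft_l1"); print(r.x,r.x[2]*57.3); print(res(r.x).reshape(-1,2).round(1))
p=r.x
print("grip closed",W(p,(124,0,192)),"open",W(p,(214,0,102)),"rod",W(p,(0,0,140)))
# tool yaw now
Tn=pose(); print("tool x ang",np.arctan2(Tn[1,0],Tn[0,0]),"want",p[2]+np.pi/2-2*np.pi)
print(Tn[:3,3])
E
```

```text
[  0.60513194  -0.19805917   1.66788458 154.21395902] 95.56978635033371
[[ 0.6  0. ]
 [ 0.7 -1. ]
 [-0.6 -0.5]
 [-0.2 -0.4]
 [ 0.2  0.2]
 [-0.2  1.1]
 [ 0.8  0.2]
 [-1.3  0.4]
 [ 0.3  0.7]
 [ 0.  -0.5]
 [ 0.3 -1.1]
 [-0.1 -0.7]]
grip closed [[ 0.5931119  -0.07464313  0.192     ]] open [[0.58438768 0.01493303 0.102     ]] rod [[ 0.60513194 -0.19805917  0.14      ]]
tool x ang -2.986177894926824 want -3.044504401844834
[ 0.58390376 -0.10732718  0.39597753]
```

Call:
move_arm(
  offset=[
    [0.009, 0.033, 0],
    [0, 0, -0.04],
    [0, 0, -0.05],
    [0, 0, -0.05],
    [0, 0, -0.04],
    [0, 0, -0.03],
    [0, 0, 0],
    [0, 0, 0],
  ],
  twist=[-0.055, 0, 0, 0, 0, 0, 0, 0],
)

```text
clock: 3.25
position: [0.5916, -0.0739, 0.1803]
eef_rot: [-0.006, -0.05, 0.999, -0.001]
wrist_force: [0.5, -0.3, 0.6]
gripper_width: 0.0875
```

```bash
python3 - <<'E'
from h import *
T=pose(); print(T[:3,3],np.arctan2(T[1,0],T[0,0]), bot.get_state()["wrist_force"])
cv2.imwrite("pics/w2.png",bot.snapshot("wrist")); cv2.imwrite("pics/s2.png",cv2.resize(bot.snapshot("scene")[60:230,150:380],None,fx=3.4,fy=3.4,interpolation=cv2.INTER_CUBIC))
E
```

```text
[ 0.59158073 -0.07391586  0.18028338] -3.0418140563904457 [ 0.46405595 -0.32079018  0.62475442]
```

View pics/w2.png

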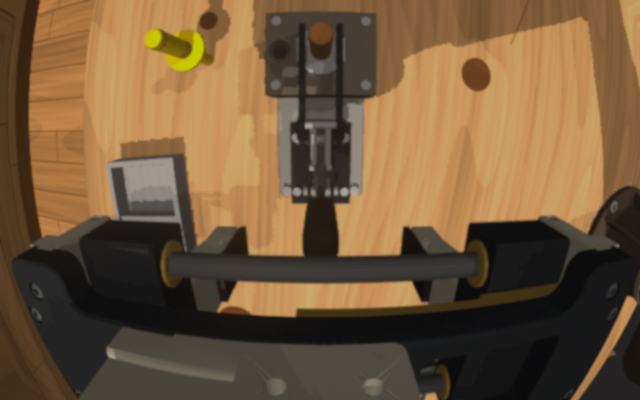

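View pics/s2.png

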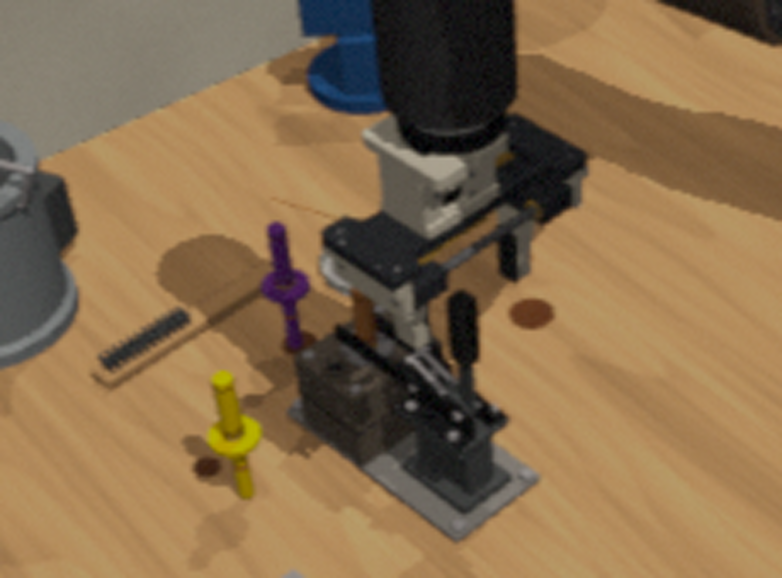

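The handle grip at wrist (320,230) sits centred between the fingers at (230,260) and (420,260). I'm closing on it.

Call:
move_arm(
  offset=[
    [0.001, 0, -0.007],
    [0, 0, 0],
    [0, 0, 0],
    [0, 0, 0],
    [0, 0, 0],
    [0, 0, 0],
  ],
  twist=[0, 0, 0, 0, 0, 0],
  jaw=0,
  grip_force=20,
)

```text
clock: 4.1
position: [0.594, -0.0736, 0.1756]
eef_rot: [-0.003, -0.05, 0.999, -0.0]
wrist_force: [-0.5, -0.1, -0.1]
gripper_width: 0.0333
```

Call:
move_arm(
  offset=[
    [0, 0, 0],
    [0, 0, 0],
    [0, 0, 0],
  ],
  twist=[0, 0, 0],
)

```text
clock: 4.47
position: [0.5938, -0.0736, 0.1756]
eef_rot: [-0.004, -0.05, 0.999, -0.0]
wrist_force: [-1.1, -0.3, 0.5]
gripper_width: 0.02
```

Call:
move_arm(
  offset=[
    [-0.001, 0.009, -0.0005],
    [-0.001, 0.009, -0.0014],
    [-0.001, 0.009, -0.0023],
    [-0.001, 0.0085, -0.003],
    [-0.001, 0.008, -0.004],
    [-0.001, 0.0078, -0.005],
  ],
  twist=[0, 0, 0, 0, 0, 0],
)

```text
clock: 5.22
position: [0.5888, -0.0202, 0.1612]
eef_rot: [-0.002, -0.05, 0.999, -0.002]
wrist_force: [-1.9, -2.1, 4.7]
gripper_width: 0.0201
```

Call:
move_arm(
  offset=[
    [-0.0007, 0.0073, -0.007],
    [-0.0007, 0.0067, -0.007],
    [-0.0006, 0.0062, -0.0075],
    [-0.0005, 0.0054, -0.008],
    [-0.0005, 0.0046, -0.008],
    [-0.0004, 0.0038, -0.0085],
  ],
  twist=[0, 0, 0, 0, 0, 0],
)

```text
clock: 5.98
position: [0.5847, 0.0232, 0.1172]
eef_rot: [0.0, -0.052, 0.999, 0.002]
wrist_force: [-0.7, 1.3, 5.2]
gripper_width: 0.0197
```

Call:
move_arm(
  offset=[
    [0, 0.001, -0.0085],
    [0, 0, -0.0085],
    [0, -0.001, -0.0085],
    [0, -0.001, -0.008],
    [0, 0, -0.003],
  ],
  twist=[0, 0, 0, 0, 0],
)

```text
clock: 6.6
position: [0.5837, 0.0348, 0.08]
eef_rot: [0.002, -0.053, 0.999, 0.008]
wrist_force: [1.6, -5.8, 2.9]
gripper_width: 0.0199
```

```bash
python3 - <<'E'
from h import *
T=pose(); print(T[:3,3],np.arctan2(T[1,0],T[0,0]), bot.get_state()["wrist_force"])
cv2.imwrite("pics/w3.png",bot.snapshot("wrist")); cv2.imwrite("pics/s3.png",cv2.resize(bot.snapshot("scene")[60:230,150:380],None,fx=3.4,fy=3.4,interpolation=cv2.INTER_CUBIC))
E
```

```text
[0.58369242 0.03480974 0.07997161] -3.034872170101319 [ 1.62849715 -5.7586305   2.86952671]
```

View pics/w3.png

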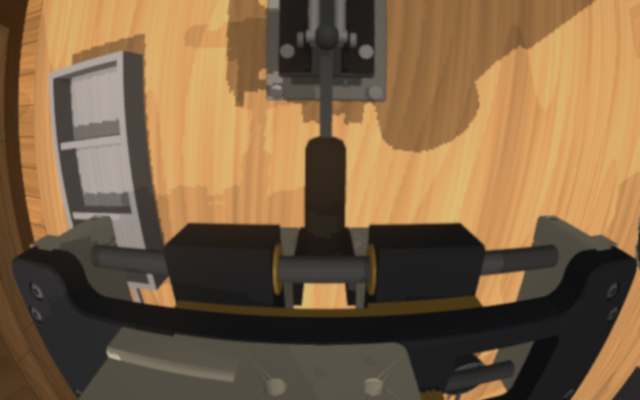

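View pics/s3.png

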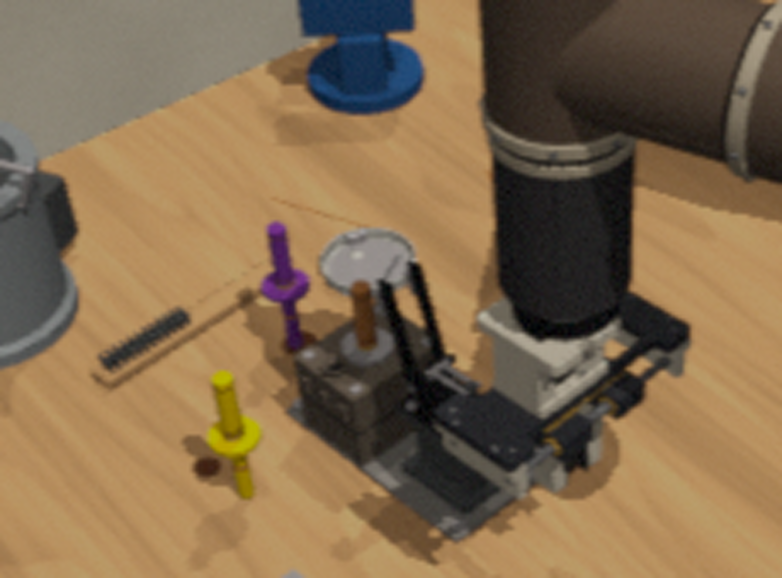

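The handle looks level and the U-bar is upright, with the rod still seated. I'll nudge it down a little more to make sure it's at the stop.

Call:
move_arm(
  offset=[
    [0, -0.002, -0.004],
    [0, 0, -0.003],
  ],
  twist=[0, 0],
)

```text
clock: 6.95
position: [0.5837, 0.0355, 0.0731]
eef_rot: [0.002, -0.053, 0.999, 0.01]
wrist_force: [0.7, -2.5, 4.1]
gripper_width: 0.0197
```

Call:
move_arm(
  offset=[
    [0, 0, 0],
    [0, 0, 0],
    [0, 0, 0],
    [0, 0, 0],
    [0, 0, 0.03],
    [0, 0, 0.05],
    [0, 0, 0.05],
    [0, 0, 0.05],
  ],
  twist=[0, 0, 0, 0, 0, 0, 0, 0],
  jaw=0.8,
)

```text
clock: 7.95
position: [0.5788, 0.0336, 0.2524]
eef_rot: [-0.004, -0.052, 0.999, 0.009]
wrist_force: [0.5, 0.3, -0.2]
gripper_width: 0.07
```

```bash
python3 - <<'E'
from h import *
T=pose(); np.save("T4.npy",T); print(T[:3,3],np.arctan2(T[1,0],T[0,0]), bot.get_state()["wrist_force"],bot.get_state()["gripper_width"])
cv2.imwrite("pics/w4.png",bot.snapshot("wrist")); s=bot.snapshot("scene"); cv2.imwrite("pics/s4r.png",s);cv2.imwrite("pics/s4.png",cv2.resize(s[90:230,180:340],None,fx=4,fy=4,interpolation=cv2.INTER_CUBIC))
p=[0.60513194,-0.19805917,1.66788458]
for a in (1.3,1.4,1.5,1.57): 
    L=[(124+118*np.sin(a),0,102+118*np.cos(a))]; print(a,(proj("scene",W(p,L))[0]-[180,90])*4,projw(W(p,L),T)[0])
E
```

```text
[0.57884758 0.0336105  0.25236159] -3.0377189749035596 [ 0.51468757  0.33082423 -0.20700636] 0.06997286553013297
1.3 [549.83434502 408.15372625] [319.33576378 183.37831943]
1.4 [552.72670969 422.476584  ] [319.41963713 182.99100922]
1.5 [554.28528107 435.93534318] [319.50166602 181.55482593]
1.57 [554.58599903 444.76742525] [319.55779548 179.98831868]
```

View pics/s4.png

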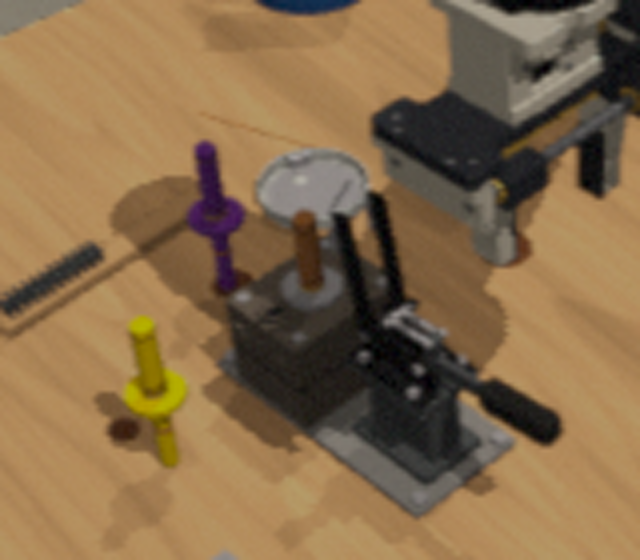

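View pics/w4.png

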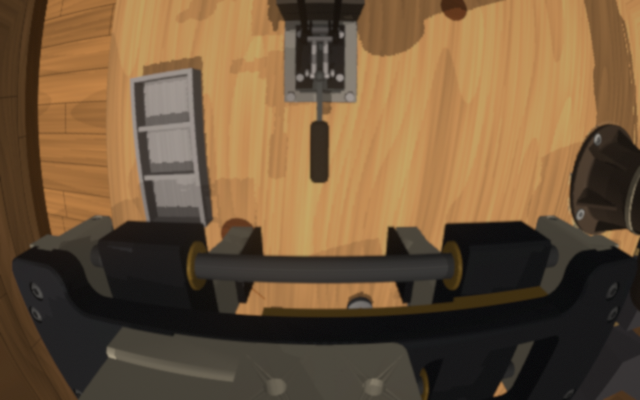

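```bash
python3 - <<'E'
from h import *
p=[0.60513194,-0.19805917,1.66788458]
s=cv2.imread("pics/s4r.png"); k=9; o=np.array([255,130])
im=cv2.resize(s[130:205,255:335],None,fx=k,fy=k,interpolation=cv2.INTER_CUBIC)
for a,c in ((1.3,(0,0,255)),(1.45,(0,255,255)),(1.57,(0,255,0))):
    P=[]
    for r in (0,52,118): P.append((124+r*np.sin(a),0,102+r*np.cos(a)))
    q=((proj("scene",W(p,P))-o+.5)*k).astype(int); cv2.polylines(im,[q],False,c,1)
    b=a-1.57; P=[(78+x*0+ (z-107)*np.sin(b),y,107+(z-107)*np.cos(b)) for x,y,z in ((0,-15,107),(0,-15,207),(0,15,207),(0,15,107))]
    q=((proj("scene",W(p,P))-o+.5)*k).astype(int); cv2.polylines(im,[q],False,c,1)
cv2.imwrite("pics/s4o.png",im[:600]); print(im.shape)
E
```

```text
(675, 720, 3)
```

View pics/s4o.png

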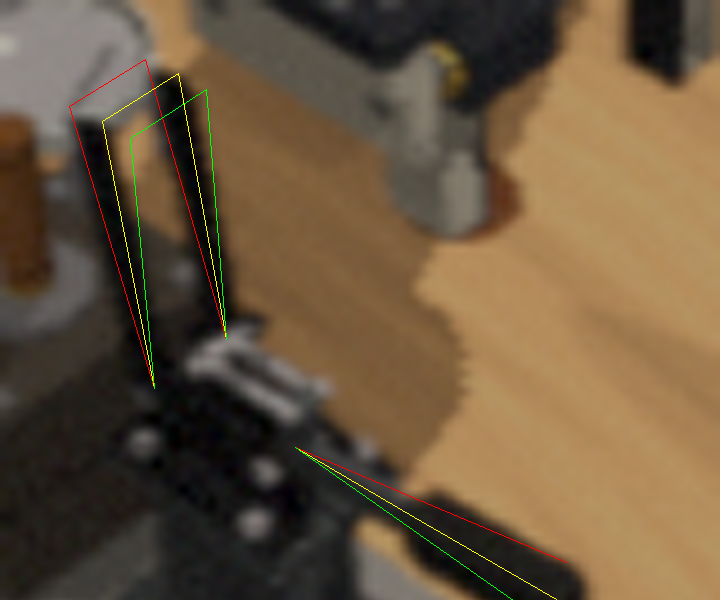

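The overlay puts the handle at only about 1.4 rad, just short of the stop, so I'll press it down from above with closed fingers.

Call:
move_arm(
  offset=[
    [0.005, -0.014, 0],
    [0, 0, 0],
    [0, 0, 0],
    [0, 0, 0],
    [0, 0, -0.02],
    [0, 0, -0.03],
    [0, 0, -0.03],
    [0, 0, -0.02],
    [0, 0, -0.005],
    [0, 0, -0.005],
  ],
  twist=[0, 0, 0, 0, 0, 0, 0, 0, 0, 0],
  jaw=0,
)

```text
clock: 9.3
position: [0.5862, 0.0189, 0.1415]
eef_rot: [-0.0, -0.052, 0.999, 0.009]
wrist_force: [0.2, 0.2, 1.2]
gripper_width: 0.0003
```

Call:
move_arm(
  offset=[
    [0, 0, -0.005],
    [0, 0, -0.005],
    [0, 0, -0.005],
    [0, 0, -0.005],
    [0, 0, -0.004],
  ],
  twist=[0, 0, 0, 0, 0],
)

```text
clock: 9.93
position: [0.5873, 0.0192, 0.1178]
eef_rot: [0.001, -0.052, 0.999, 0.009]
wrist_force: [-0.6, 0.6, 0.6]
gripper_width: 0.0005
```

Call:
move_arm(
  offset=[
    [0, 0, -0.003],
    [0, 0, -0.003],
  ],
  twist=[0, 0],
)

```text
clock: 10.18
position: [0.5873, 0.0192, 0.1114]
eef_rot: [0.001, -0.052, 0.999, 0.009]
wrist_force: [-0.5, -0.4, 0.5]
gripper_width: 0.0006
```

```bash
python3 - <<'E'
from h import *
T=pose(); np.save("T5.npy",T); print(T[:3,3], T[:3,2],bot.get_state()["wrist_force"])
w=bot.snapshot("wrist"); s=bot.snapshot("scene"); cv2.imwrite("pics/s5r.png",s)
a=cv2.resize(s[110:210,240:340],(400,400),interpolation=cv2.INTER_CUBIC); b=cv2.resize(w[0:300,220:420],(267,400)); cv2.imwrite("pics/c5.png",np.hstack([a,b]))
E
```

```text
[0.58733998 0.01919017 0.11137287] [ 0.00164544  0.01870177 -0.99982375] [-0.46023671 -0.35132646  0.48775259]
```

View pics/c5.png

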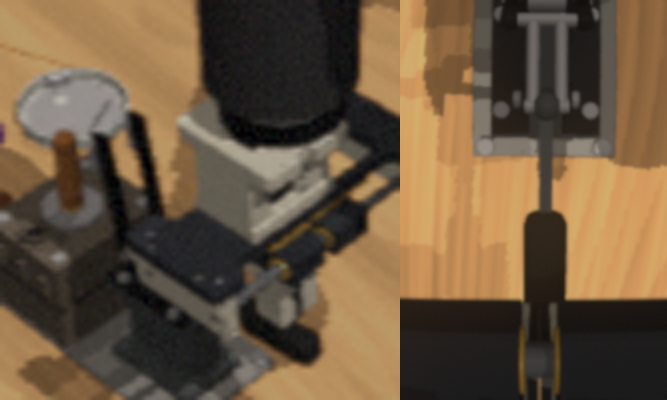

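Call:
move_arm(
  offset=[
    [0, 0, -0.003],
    [0, 0, -0.003],
  ],
  twist=[0, 0],
)

```text
clock: 10.52
position: [0.5873, 0.0192, 0.1051]
eef_rot: [0.001, -0.052, 0.999, 0.009]
wrist_force: [1.3, 0.1, 0.4]
gripper_width: 0.0005
```

```bash
python3 - <<'E'
from h import *
print(bot.get_state()["wrist_force"],bot.get_state()["effort"])
t=bot.snapshot("top"); s=bot.snapshot("scene"); cv2.imwrite("pics/s6r.png",s); 
a=cv2.resize(s[140:210,260:340],None,fx=5,fy=5,interpolation=cv2.INTER_CUBIC); b=cv2.resize(t[160:240,290:360],(350,400)); 
cv2.imwrite("pics/c6.png",np.hstack([a,b[:350]]))
E
```

```text
[1.2957838  0.07421322 0.44537124] [ 2.16728535e-03 -4.96509719e+01  2.59064984e+01  6.12636343e+00
 -4.89191583e-02 -1.32939516e-03]
```

View pics/c6.png

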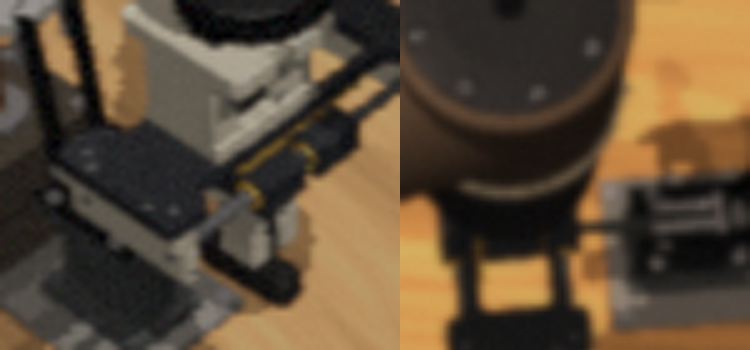

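```bash
python3 - <<'E'
from h import *
p=[0.60513194,-0.19805917,1.66788458]
T=pose(); R=T[:3,:3]
s=cv2.imread("pics/s6r.png"); k=9; o=np.array([265,130])
im=cv2.resize(s[130:205,265:345],None,fx=k,fy=k,interpolation=cv2.INTER_CUBIC)
def pl(X,c): cv2.polylines(im,[((proj("scene",X)-o+.5)*k).astype(int)],False,c,1)
for a,c in ((1.4,(0,0,255)),(1.57,(0,255,0))):
    for sg in (0,): pl(W(p,[(124+r*np.sin(a),0,102+r*np.cos(a)) for r in (0,52,118)]),c)
t=T[:3,3]; pl(np.array([t,t-R[:,2]*.06]),(255,0,255))
pl(np.array([t+R[:,1]*.0095,t-R[:,1]*.0095]),(255,0,255))
cv2.imwrite("pics/s6o.png",im[:600]);print(projw([t,t-R[:,2]*.02],T))
E
```

```text
[[323.60577537 223.07311047]
 [323.57074698 235.25731759]]
```

View pics/s6o.png

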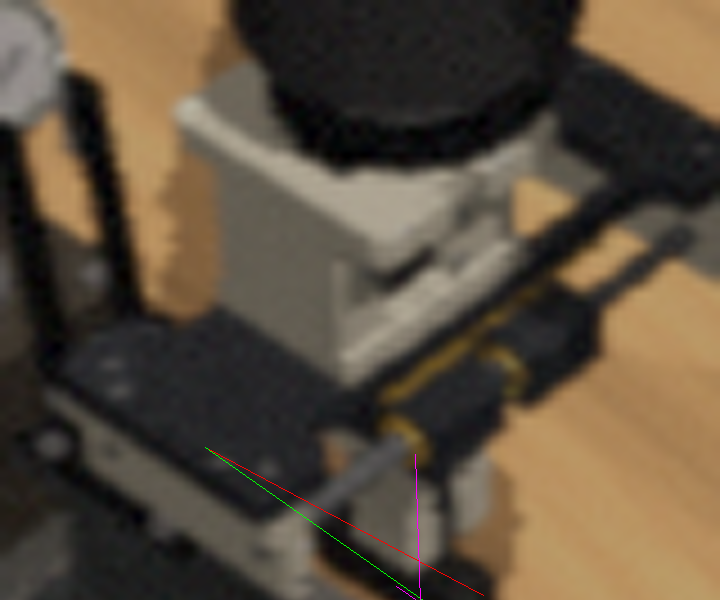

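Call:
move_arm(
  offset=[
    [0, 0, -0.003],
    [0, 0, -0.003],
  ],
  twist=[0, 0],
)

```text
clock: 10.88
position: [0.5873, 0.0192, 0.0988]
eef_rot: [0.001, -0.052, 0.999, 0.009]
wrist_force: [-0.3, 0.1, 0.2]
gripper_width: 0.0006
```

```bash
python3 - <<'E'
from h import *
st=bot.get_state();print(st["position"],st["wrist_force"],st["torque"])
w=bot.snapshot("wrist"); cv2.imwrite("pics/w7.png",cv2.resize(w[100:320,240:410],None,fx=2.7,fy=2.7,interpolation=cv2.INTER_CUBIC))
E
```

```text
[0.58730775 0.01919007 0.09883207] [-0.33351361  0.07661927  0.15611693] [-0.07079607  0.12503448 -0.01291974]
```

View pics/w7.png

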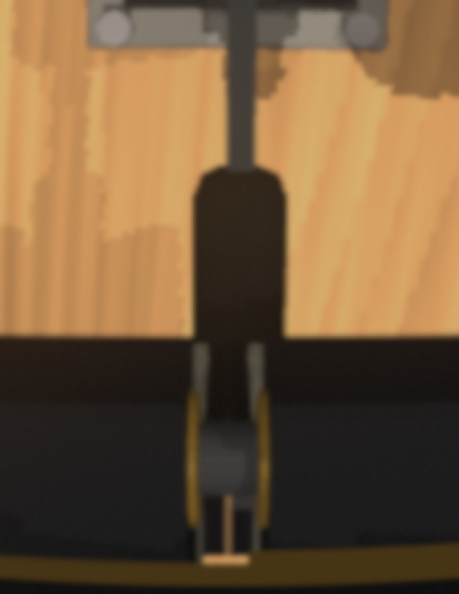

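```bash
python3 - <<'E'
from h import *
s=bot.snapshot("scene"); cv2.imwrite("pics/s7r.png",s)
L=[cv2.resize(cv2.imread(f"pics/s{i}r.png")[160:210,275:335],None,fx=6,fy=6,interpolation=cv2.INTER_CUBIC) for i in (4,5,6,7)]
cv2.imwrite("pics/c7.png",np.vstack([np.hstack(L[:2]),np.hstack(L[2:])]))
E
```

```text
(no output)
```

View pics/c7.png

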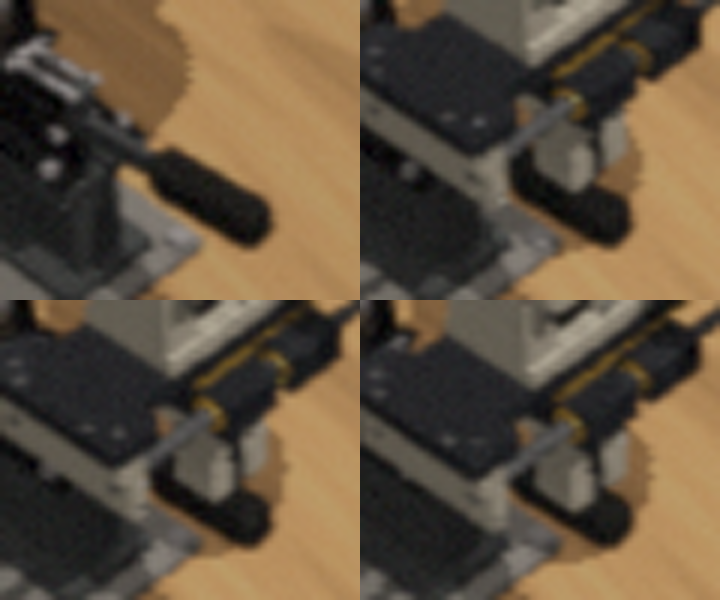

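```bash
python3 - <<'E'
from h import *
T=np.load("T4.npy"); R=T[:3,:3]; t=T[:3,3]
s=cv2.imread("pics/s4r.png"); k=8; o=np.array([280,100])
im=cv2.resize(s[100:170,280:360],None,fx=k,fy=k,interpolation=cv2.INTER_CUBIC)
for sg in(-1,1):
    X=np.array([t+sg*.035*R[:,0]+a*R[:,1]*.0095+b*R[:,2] for b in (0,-.02,-.0) for a in (-1,1)])
    q=((proj("scene",X)-o+.5)*k).astype(int); print(proj("scene",X).round(1).tolist()); cv2.polylines(im,[q],False,(0,255,0),1)
cv2.imwrite("pics/s4t.png",im)
E
```

```text
[[304.1, 161.5], [309.9, 165.1], [303.8, 155.1], [309.6, 158.7], [304.1, 161.5], [309.9, 165.1]]
[[324.2, 147.1], [330.0, 150.5], [324.1, 140.7], [330.0, 144.1], [324.2, 147.1], [330.0, 150.5]]
```

View pics/s4t.png

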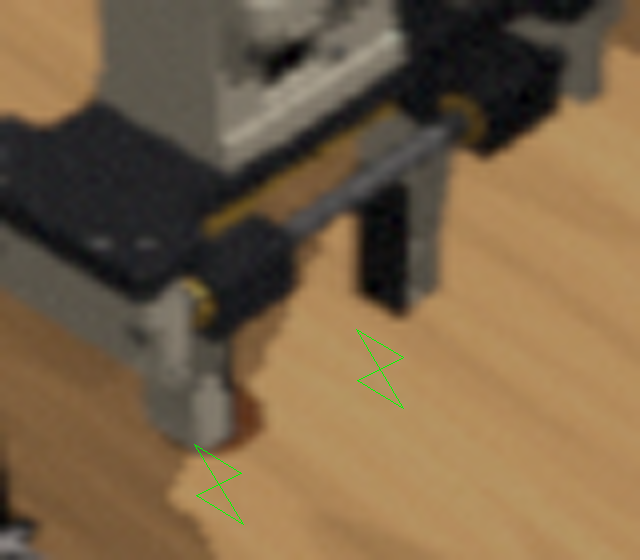

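```bash
python3 - <<'E'
from h import *
T=pose(); R=T[:3,:3]; t=T[:3,3]; print(t)
s=cv2.imread("pics/s7r.png"); k=10; o=np.array([285,160])
im=cv2.resize(s[160:210,285:345],None,fx=k,fy=k,interpolation=cv2.INTER_CUBIC)
X=np.array([t+a*R[:,1]*.0095+b*R[:,2] for b in (0,-.02,-.0) for a in (-1,1)])
for d in (0,-.015): cv2.polylines(im,[((proj("scene",X+d*R[:,2])-o+.5)*k).astype(int)],False,(0,255,0),1)
cv2.imwrite("pics/s7t.png",im)
E
```

```text
[0.58707191 0.01913375 0.09859111]
```

View pics/s7t.png

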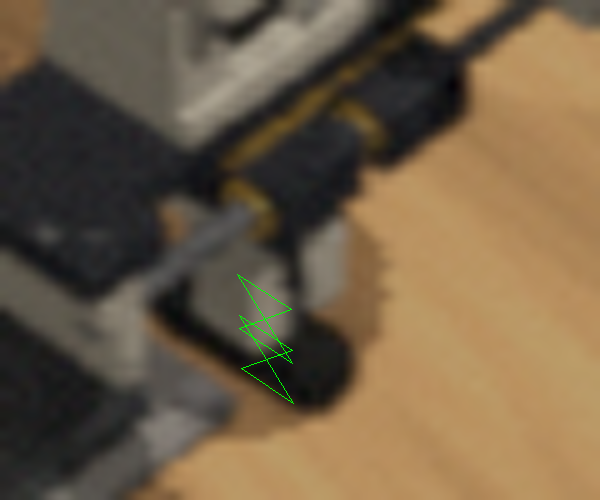

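The overlays and the no-slip arc fit agree that the real fingertips sit about 15–17 mm above the reported TCP. So the fingers are only now reaching the grip, and I'll keep pressing until the force shows the stop.

Call:
move_arm(
  offset=[
    [0, 0, -0.004],
    [0, 0, -0.004],
  ],
  twist=[0, 0],
)

```text
clock: 11.22
position: [0.5877, 0.0195, 0.0908]
eef_rot: [0.002, -0.053, 0.999, 0.009]
wrist_force: [-0.7, 1.0, 1.8]
gripper_width: 0.0004
```

Call:
move_arm(
  offset=[
    [0, 0, -0.004],
    [0, 0, -0.004],
  ],
  twist=[0, 0],
)

```text
clock: 11.48
position: [0.5881, 0.0198, 0.0841]
eef_rot: [0.002, -0.053, 0.999, 0.009]
wrist_force: [-15.1, 4.4, 38.4]
gripper_width: 0.0005
```

Call:
move_arm(
  offset=[
    [0, 0, 0.01],
    [0, 0, 0.04],
    [0, -0.02, 0.05],
    [0, -0.02, 0.05],
    [0, -0.02, 0.04],
    [0, 0, 0],
    [0, 0, 0],
    [0, 0, 0],
  ],
  twist=[0, 0, 0, 0, 0, 0, 0, 0],
  jaw=0.6,
)

```text
clock: 12.48
position: [0.5852, -0.0432, 0.2773]
eef_rot: [-0.0, -0.053, 0.999, 0.008]
wrist_force: [-0.8, -0.0, -0.7]
gripper_width: 0.0527
```

```bash
python3 - <<'E'
from h import *
T=pose(); np.save("T8.npy",T); R=T[:3,:3]; t=T[:3,3]; print(T.round(3), bot.get_state()["gripper_width"])
s=bot.snapshot("scene"); cv2.imwrite("pics/s8r.png",s); T=pose(); print(T[:3,3]); w=bot.snapshot("wrist"); cv2.imwrite("pics/w8.png",w)
p=[0.60513194,-0.19805917,1.66788458]
k=6; o=np.array([240,90]); im=cv2.resize(s[90:210,240:345],None,fx=k,fy=k,interpolation=cv2.INTER_CUBIC)[:600]
def pl(X,c): cv2.polylines(im,[((proj("scene",X)-o+.5)*k).astype(int)],False,c,1)
for a,c in ((1.4,(0,0,255)),(1.57,(0,255,0))):
    pl(W(p,[(124+r*np.sin(a),0,102+r*np.cos(a)) for r in (0,52,118)]),c)
g=bot.get_state()["gripper_width"]/2
for sg in(-1,1):
    X=np.array([t+sg*g*R[:,0]+a*R[:,1]*.0095+b*R[:,2] for b in (0,-.02,-.0) for a in (-1,1)]); pl(X,(255,0,255))
cv2.imwrite("pics/s8o.png",im)
E
```

```text
[[-0.994 -0.106 -0.002  0.585]
 [-0.106  0.994  0.016 -0.043]
 [-0.     0.016 -1.     0.277]
 [ 0.     0.     0.     1.   ]] 0.05268781014926882
[ 0.58500913 -0.04315737  0.27695724]
```

View pics/s8o.png

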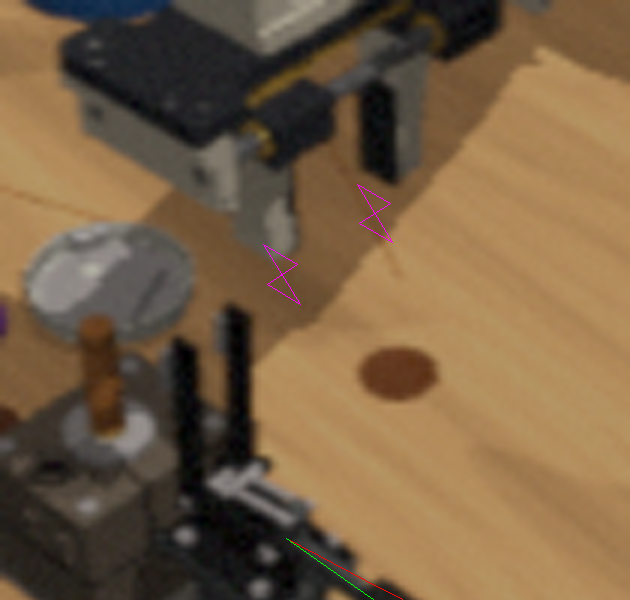

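View pics/w8.png

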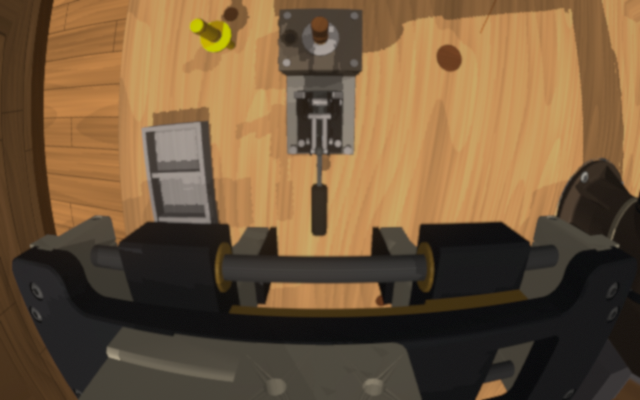

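The U-bar now stands upright and the handle is flat at its stop. Measured against the static view, the fingertips sit about 26 mm higher than the reported TCP. I'll quantify that with the wrist view of the mould and plate, plus the scene fingertips.

```bash
python3 - <<'E'
from h import *
w=cv2.imread("pics/w8.png"); k=5
im=cv2.resize(w[5:120,255:385],None,fx=k,fy=k,interpolation=cv2.INTER_CUBIC); cv2.imwrite("pics/w8c.png",im)
im=cv2.resize(w[115:305,225:415],None,fx=3.1,fy=3.1,interpolation=cv2.INTER_CUBIC); cv2.imwrite("pics/w8d.png",im)
E
```

```text
(no output)
```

View pics/w8c.png

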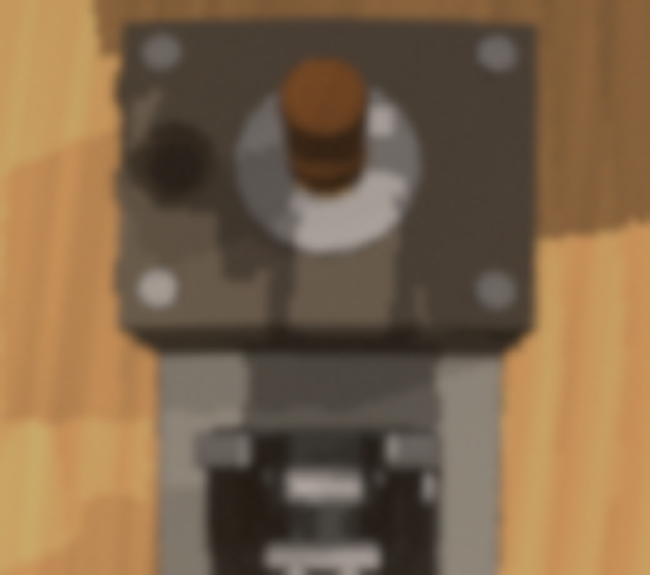

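View pics/w8d.png

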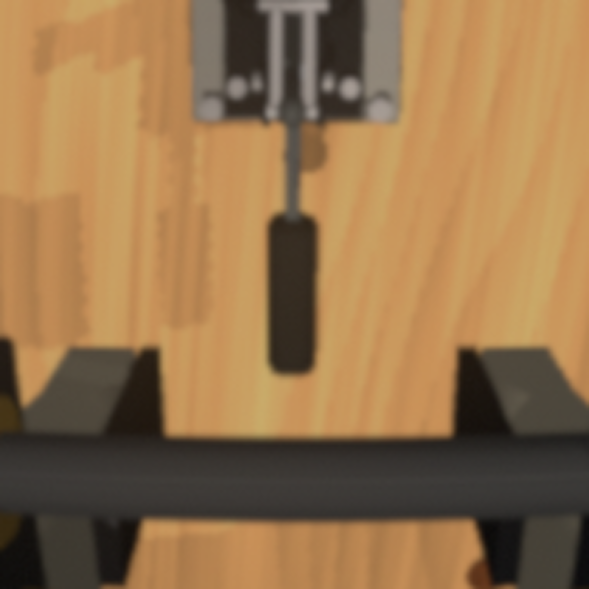

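```bash
python3 - <<'E'
from h import *
T8=pose(); T1=np.load("T1.npy")
cr=lambda u,o,k=5.5:(np.array(u)+.5)/k-.5+np.array(o)
tp=(310,170);sc=(200,115);wc=(255,5);wd=(225,115)
obs=[("top",cr((418,152),tp),(0,0,158)),("top",cr((190,152),tp),(124,0,220)),
("scene",cr((310,160),sc),(0,0,158)),("scene",cr((472,180),sc),(124,0,218)),
("top",cr((125,305),tp),(154,50,8)),("top",cr((112,145),tp),(154,-50,8)),
("scene",cr((597,468),sc),(154,50,8)),("scene",cr((462,570),sc),(154,-50,8)),
("w8",cr((323,97),wc,5),(0,0,158)),("w8",cr((328,160),wc,5),(0,0,94)),
("w8",cr((125,22),wc,5),(-39,-50,88)),("w8",cr((535,24),wc,5),(-39,50,88)),("w8",cr((530,330),wc,5),(39,50,88)),("w8",cr((125,328),wc,5),(39,-50,88)),
("w8",cr((192,121),wd,3.1),(154,-50,8)),("w8",cr((398,123),wd,3.1),(154,50,8)),("w8",cr((292,372),wd,3.1),(242,0,102)),
]
def res(v):
    o=[]
    for n,u,L in obs:
        X=W(v,L)
        if n=="w8":
            Tt=T8.copy(); Tt[:3,3]+=v[3:6]; Tt[:3,:3]=Rn.from_rotvec(v[6:9]).as_matrix()@Tt[:3,:3]; q=projw(X,Tt)
        else: q=proj(n,X)
        o.append(q[0]-u)
    return np.concatenate(o+[np.array(v[6:9])/.005, np.array(v[3:5])/.002])
r=least_squares(res,[0.605,-0.198,1.668,0,0,0,0,0,0],x_scale=[.01]*9,loss="soft_l1"); v=r.x; print(v[:6].round(4),v[6:].round(4)); print(res(v)[:34].reshape(-1,2).round(1).tolist())
v2=v.copy(); v2[3:]=0; r=least_squares(lambda a:res(np.r_[a,np.zeros(6)]),v[:3],loss="soft_l1"); print("no corr",r.x, r.cost); print(res(np.r_[r.x,np.zeros(6)])[16:34].reshape(-1,2).round(1).tolist())
# pad tips seen at w8d (135..160,350): predicted
g=0.0264
for d in (0,-.0188,-.027): print(d,((projw(T8[:3,3]+np.array([s*g*T8[:3,0]+a*.0095*T8[:3,1]+d*T8[:3,2] for s in(1,-1) for a in(1,-1)]),T8)-np.array(wd)+.5)*3.1).round(0).tolist())
E
```

```text
[ 6.0530e-01 -1.9670e-01  1.6667e+00 -3.0000e-04  1.2000e-03 -0.0000e+00] [ 0.0005  0.0003 -0.0004]
[[0.2, -0.0], [0.2, -1.1], [-0.4, -0.3], [-0.0, -0.1], [-0.0, 0.6], [-0.3, -0.6], [0.5, -0.8], [-0.0, -0.4], [0.2, -0.2], [-0.1, 0.8], [-0.6, 0.2], [0.5, 0.2], [1.2, 0.1], [-1.6, 0.0], [-0.2, -0.2], [0.5, -0.3], [-0.2, -0.3]]
no corr [ 0.60565875 -0.19788675  1.66731217] 4.874046438635991
[[0.2, -0.0], [-0.0, 0.9], [-0.5, 0.4], [0.5, 0.4], [1.3, 0.3], [-1.5, 0.2], [-0.1, -0.0], [0.5, -0.1], [-0.1, -0.2]]
0 [[431.0, 378.0], [435.0, 293.0], [183.0, 378.0], [179.0, 293.0]]
-0.0188 [[443.0, 416.0], [448.0, 324.0], [172.0, 416.0], [167.0, 325.0]]
-0.027 [[448.0, 434.0], [454.0, 340.0], [166.0, 435.0], [160.0, 340.0]]
```

The fit is tight. The rod is at (0.6055,-0.1973), the handle end matches 1.57 rad, and the wrist camera pose is right. The fingers simply end about 27 mm above the reported TCP, so I'll plan with that: TCP z ≈ 0.100 puts the tips at about 0.127. Next I'll move over the rod.

Call:
move_arm(
  offset=[
    [0.005, -0.038, 0],
    [0.005, -0.038, 0],
    [0.005, -0.038, 0],
    [0.005, -0.038, 0],
    [0, 0, 0],
    [0, 0, 0],
  ],
  twist=[-0.01, 0, 0, 0, 0, 0],
  jaw=0.7,
)

```text
clock: 13.32
position: [0.6045, -0.1968, 0.2714]
eef_rot: [-0.005, -0.05, 0.999, 0.009]
wrist_force: [0.6, 0.4, -0.1]
gripper_width: 0.0613
```

```bash
python3 - <<'E'
from h import *
T=pose(); print(T.round(4)); w=bot.snapshot("wrist"); cv2.imwrite("pics/w9.png",w)
p=[0.6055,-0.1973,1.667]
print(projw(W(p,[(0,0,158),(0,0,94),(0,0,88)]),T).round(1))
cv2.imwrite("pics/w9c.png",cv2.resize(w[100:320,230:420],None,fx=2.7,fy=2.7,interpolation=cv2.INTER_CUBIC))
E
```

```text
[[-0.9949 -0.1001 -0.0108  0.6045]
 [-0.1003  0.9948  0.0166 -0.1968]
 [ 0.0091  0.0176 -0.9998  0.2714]
 [ 0.      0.      0.      1.    ]]
[[321.7 179.8]
 [321.6 166.9]
 [321.6 165.9]]
```

View pics/w9c.png

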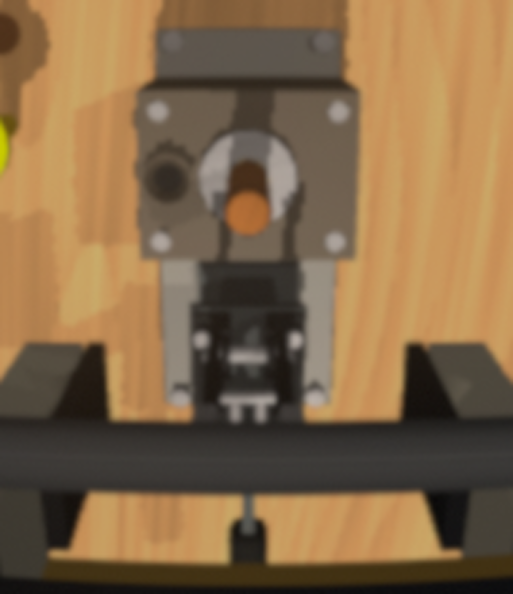

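Call:
move_arm(
  offset=[
    [0.001, 0, -0.03],
    [0, 0, -0.04],
    [0, 0, -0.03],
    [0, 0, -0.02],
    [0, 0, -0.01],
    [0, 0, 0],
    [0, 0, 0],
  ],
  twist=[0, 0, 0, 0, 0, 0, 0],
)

```text
clock: 14.25
position: [0.6067, -0.1905, 0.1402]
eef_rot: [-0.003, -0.055, 0.998, 0.008]
wrist_force: [-0.4, -0.1, 0.8]
gripper_width: 0.0614
```

```bash
python3 - <<'E'
from h import *
T=pose(); print(T.round(4),bot.get_state()["wrist_force"]); w=bot.snapshot("wrist"); s=bot.snapshot("scene")
cv2.imwrite("pics/c10.png",np.hstack([cv2.resize(w[130:330,230:420],(400,421),interpolation=cv2.INTER_CUBIC),cv2.resize(s[80:200,210:324],(400,421),interpolation=cv2.INTER_CUBIC)]))
E
```

```text
[[-0.994  -0.1089 -0.007   0.6067]
 [-0.109   0.9939  0.0159 -0.1905]
 [ 0.0052  0.0166 -0.9998  0.1402]
 [ 0.      0.      0.      1.    ]] [-0.40186645 -0.11805503  0.80157089]
```

View pics/c10.png

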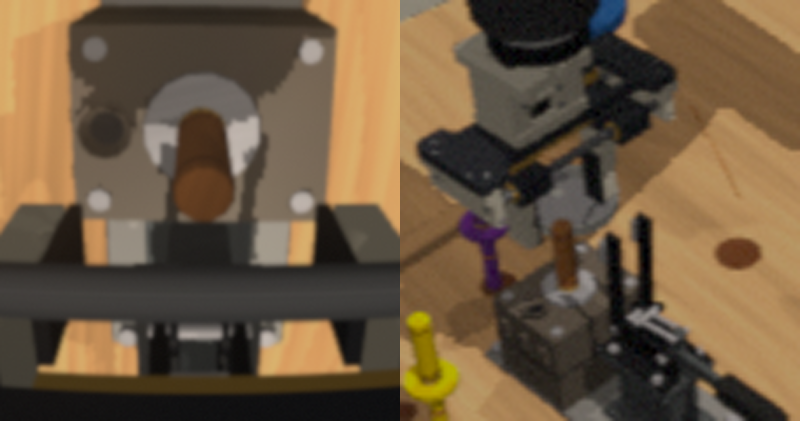

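Call:
move_arm(
  offset=[
    [-0.0015, -0.006, -0.005],
    [0, -0.0005, -0.01],
    [0, -0.0005, -0.01],
    [0, -0.0005, -0.01],
    [0, 0, -0.004],
    [0, 0, 0],
  ],
  twist=[0.01, 0, 0, 0, 0, 0],
)

```text
clock: 15.1
position: [0.6048, -0.1991, 0.0986]
eef_rot: [-0.003, -0.059, 0.998, 0.008]
wrist_force: [0.5, 0.5, 0.3]
gripper_width: 0.0612
```

```bash
python3 - <<'E'
from h import *
T=pose(); print(T.round(4),bot.get_state()["wrist_force"]); w=bot.snapshot("wrist"); s=bot.snapshot("scene")
p=[0.6055,-0.1973,1.667]
print(projw(W(p,[(0,0,158),(0,0,94)]),T).round(1))
cv2.imwrite("pics/c11.png",np.hstack([cv2.resize(w[130:330,230:420],(400,421),interpolation=cv2.INTER_CUBIC),cv2.resize(s[80:200,210:324],(400,421),interpolation=cv2.INTER_CUBIC)]))
E
```

```text
[[-0.9929 -0.1185 -0.0067  0.6048]
 [-0.1186  0.9928  0.0161 -0.1991]
 [ 0.0047  0.0168 -0.9998  0.0986]
 [ 0.      0.      0.      1.    ]] [0.5031861  0.45060522 0.29121259]
[[322.3 273. ]
 [322.3 222.8]]
```

View pics/c11.png

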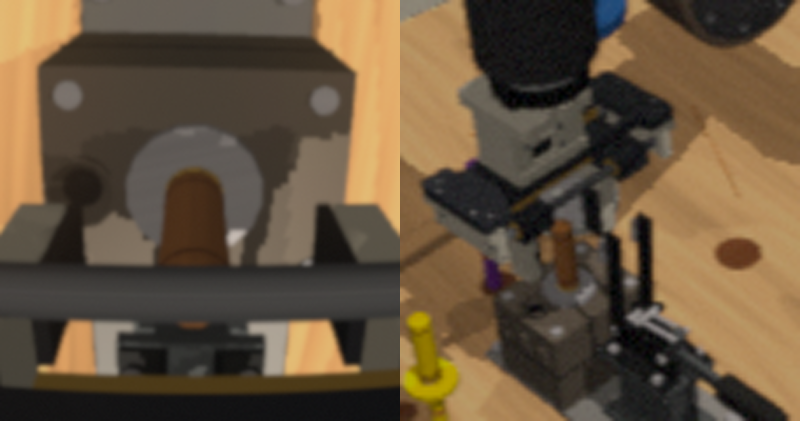

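Call:
move_arm(
  offset=[
    [0.0007, 0.0025, 0.001],
    [0, 0, 0],
    [0, 0, 0],
    [0, 0, 0],
    [0, 0, 0],
  ],
  twist=[-0.02, 0, 0, 0, 0],
  jaw=0,
  grip_force=6,
)

```text
clock: 15.82
position: [0.6065, -0.1963, 0.1015]
eef_rot: [-0.001, -0.049, 0.999, 0.008]
wrist_force: [0.4, -1.1, -1.8]
gripper_width: 0.0178
```

Call:
move_arm(
  offset=[
    [0, 0, 0],
    [0, 0, 0],
  ],
  twist=[0, 0],
  grip_force=14,
)

```text
clock: 16.08
position: [0.6064, -0.1964, 0.1014]
eef_rot: [-0.001, -0.049, 0.999, 0.008]
wrist_force: [-1.0, 0.4, 0.8]
gripper_width: 0.0173
```

```bash
python3 - <<'E'
from h import *
st=bot.get_state(); T=pose(st); print(T.round(4),st["wrist_force"],st["torque"]); w=bot.snapshot("wrist"); s=bot.snapshot("scene")
cv2.imwrite("pics/c12.png",np.hstack([cv2.resize(w[130:330,230:420],(400,421),interpolation=cv2.INTER_CUBIC),cv2.resize(s[80:200,210:324],(400,421),interpolation=cv2.INTER_CUBIC)]))
E
```

```text
[[-0.9952 -0.0975 -0.0038  0.6064]
 [-0.0975  0.9951  0.016  -0.1964]
 [ 0.0022  0.0163 -0.9999  0.1014]
 [ 0.      0.      0.      1.    ]] [-1.02079788  0.37677977  0.78985351] [ 0.05738373  0.16577951 -0.03276596]
```

View pics/c12.png

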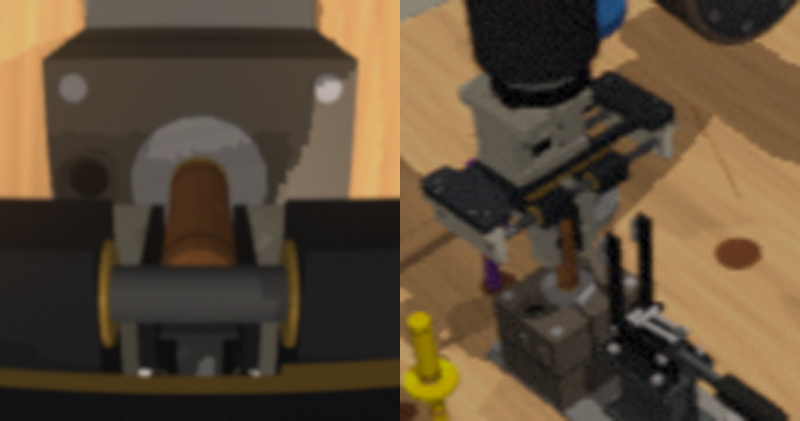

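The pads hold the wooden grip, with the rod at (200,210) between the fingers and low forces. I'm starting the lift in small steps.

Call:
move_arm(
  offset=[
    [0, 0, 0.004],
    [0, 0, 0.004],
    [0, 0, 0.004],
  ],
  twist=[0, 0, 0],
)

```text
clock: 16.55
position: [0.6059, -0.1961, 0.1131]
eef_rot: [-0.002, -0.049, 0.999, 0.008]
wrist_force: [0.5, 0.2, -2.5]
gripper_width: 0.0175
```

Call:
move_arm(
  offset=[
    [0.0003, -0.0002, 0.004],
    [0, 0, 0.004],
    [0.0002, 0, 0.004],
    [0, 0, 0.004],
  ],
  twist=[0, 0, 0, 0],
)

```text
clock: 17.05
position: [0.6062, -0.1964, 0.1303]
eef_rot: [-0.002, -0.049, 0.999, 0.008]
wrist_force: [-0.1, -0.1, -2.0]
gripper_width: 0.0174
```

Call:
move_arm(
  offset=[
    [0.0001, 0, 0.004],
    [0, 0, 0.003],
    [0, 0, 0],
    [0, 0, 0],
    [0, 0, 0],
    [0, 0, 0],
  ],
  twist=[0, 0, 0, 0, 0, 0],
)

```text
clock: 17.8
position: [0.6062, -0.1963, 0.1378]
eef_rot: [-0.002, -0.049, 0.999, 0.008]
wrist_force: [-0.6, 0.0, -1.9]
gripper_width: 0.0175
```

```bash
python3 - <<'E'
from h import *
st=bot.get_state(); T=pose(st); np.save("T13.npy",T); print(T.round(4),st["wrist_force"],st["torque"],st["gripper_width"]); w=bot.snapshot("wrist"); s=bot.snapshot("scene"); t=bot.snapshot("top")
cv2.imwrite("pics/w13.png",w);cv2.imwrite("pics/s13.png",s)
cv2.imwrite("pics/c13.png",np.hstack([cv2.resize(w[130:330,230:420],(400,421),interpolation=cv2.INTER_CUBIC),cv2.resize(s[120:180,230:287],(400,421),interpolation=cv2.INTER_CUBIC)]))
cv2.imwrite("pics/c13t.png",cv2.resize(s[90:215,190:340],None,fx=4,fy=4,interpolation=cv2.INTER_CUBIC))
E
```

```text
[[-0.9953 -0.0971 -0.0057  0.6062]
 [-0.0971  0.9951  0.0167 -0.1963]
 [ 0.0041  0.0172 -0.9998  0.1378]
 [ 0.      0.      0.      1.    ]] [-0.6473239   0.00979391 -1.91388859] [-0.06348069  0.09226993 -0.01773732] 0.017485211350174033
```

View pics/c13.png

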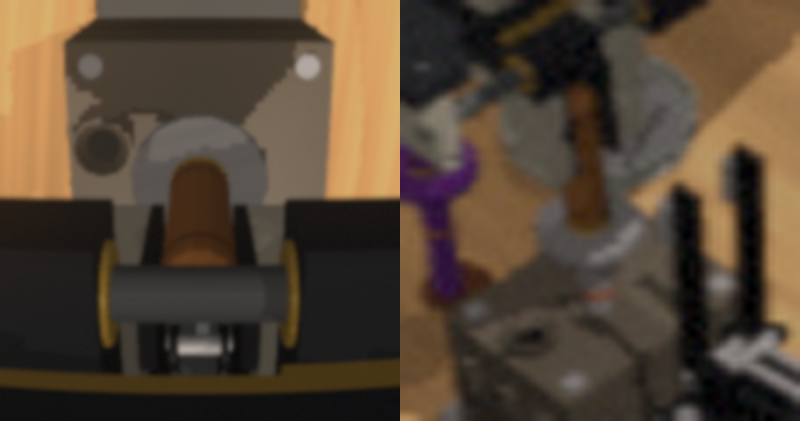

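View pics/c13t.png

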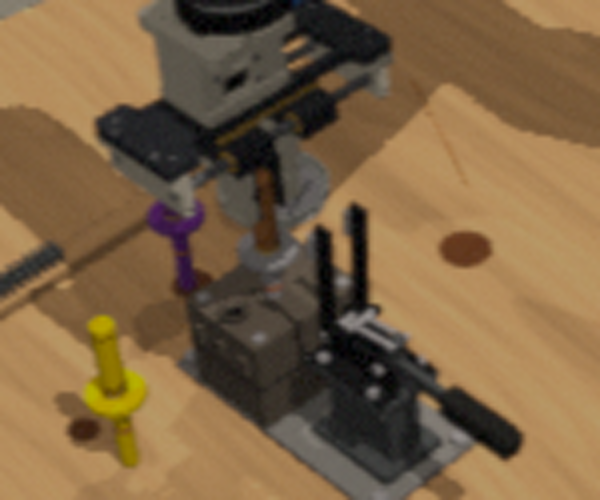

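```bash
python3 - <<'E'
from h import *
p=[0.6055,-0.1973,1.667]
for d in (30,36.4,44): print(d,[((q-[230,120])*7.017+[400,0]).round(0).tolist() for q in proj("scene",W(p,[(0,0,94+d),(0,0,88+d-29),(0,0,88)]))])
st=bot.get_state(); print(st["clock"],np.abs(st["joint_vel"]).max(),st["wrist_force"])
E
```

```text
30 [[586.0, 228.0], [594.0, 293.0], [594.0, 294.0]]
36.4 [[585.0, 216.0], [593.0, 281.0], [594.0, 294.0]]
44 [[583.0, 202.0], [591.0, 267.0], [594.0, 294.0]]
17.95 0.0013712806021473692 [-0.35976612  0.78153909 -2.3678579 ]
```

The view matches a draw of about 36 mm, with the copper ring clear, the shank upright, no slip, and the arm still. I'm handing in.

```bash
python3 - <<'E'
from workcell import bot
print(bot.finish_job()); print(bot.get_state()["position"],bot.get_state()["wrist_force"])
E
```

```text
the job is handed in; nothing more can be done
None
the job is handed in; nothing more can be done
```

The clamp is fully open, and the gripper is holding the rod about 36 mm up with the copper ring clear of the mould. The job is handed in; the system reports no verdict.

- **Opening the clamp:** My first throw left the handle at about 1.4 rad, short of its stop. I pressed it down with closed fingers until the force rose to about 38 N. The wrist view then matched 1.57 rad, with the U-bar upright.
- **Drawing the rod:** I gripped it by the wooden handle with 14 N and raised it in 3–4 mm steps. Side forces stayed under about 1 N, and there was no visible slip.
- **Last checks:** The arm rose 36.4 mm, and the scene picture agrees. The wrist carried about 2 N, roughly the rod's weight, and the arm was still. The U-bar was clear of the rod, and I moved nothing else on the bench.

**One disagreement:** the camera views and the handle contact showed the fingertips about 27 mm above the reported TCP. I allowed for that when gripping the rod.

I did not measure the rod's tilt directly. With the rod still in its bore, I estimate the tilt cannot exceed about 0.03 rad.

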